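# Set the cam hold-down on the drawer-side jig

## Robot

A 6-joint arm with a two-finger parallel gripper is mounted at the origin on the work surface. World frame = base frame: x ahead of the robot, y to its left, z up, the work surface at z = 0. Lengths are in mm, angles in rad, forces in N, time in s.
With the tool pointing down it reaches from about 400 to 925 mm from the base axis. Payload 12.5 kg.
Tool frame: the origin (TCP) lies at the very end of the fingers, on their centre line; the grasp point (between the pads) lies 19 mm behind it (env.grip_point_offset is the distance from the TCP to the grasp point, in mm); z points along the fingers, y is the direction in which the jaws open and shut (so a half turn about z gives the same grasp; the last joint's range is limited). The gripper opens to 95 mm and grips with 3 to 60 N. Pads are 20 mm wide; open, the fingers measure 119 mm over their backs; the gripper's body (75 mm by 180 mm) begins 59 mm behind the grasp point.
Start: joints at [-1.337, 0.491, 1.559, -0, 1.092, -0.106], TCP at [208.335, -589.274, 214.661] pointing down, gripper open.
Joint ranges: [-3.1, 3.1], [-0.84, 2.19], [0.05, 2.79], [-1.13, 4.28], [0.06, 2.93], [-2.69, 2.69]. Speed limits (rad/s): [2.22, 2.22, 2.79, 3.14, 3.14, 3.14].

## Interface

Orientations are given as [roll, pitch, yaw] about the fixed x, y, z axes, in that order (R = Rz(yaw) Ry(pitch) Rx(roll)).
In Python, from cell import env gives the robot as it stands.
- The arm moves only by the tool drive_tool, never from a script. Its argument "commands" is a list of rows, each an object of numbers: "dx", "dy", "dz": the shift along the world's x, y, z in mm; "yaw": the turn about the world's z in degrees. In form: [{"dx": .., "dy": .., "dz": .., "yaw": ..}, ...]. A call has 1 to 5 rows; each row shifts and turns the commanded pose from where the row before left it; what a row does not reach is not made up. A row lasts 1/12 s, in which the tool goes at most 41.7 mm and 7.16 degrees, less where a joint would pass 70% of its speed; a pose out of reach is approached as far as the arm can. A call with a gripper value outside its range is refused whole. "grip" is the opening, from 0 (shut) to 1 (fully open), set as the call begins (left out, the last holds). The fingers move at their own pace and stop on an object; the grip force is fixed at half the most. Time passes only in rows, so rows that do not move let the fingers close. It gives the time, the measured TCP pose, the force and the opening at its end, in the units of the state.
- env.state(): the state, without advancing time (a new reading comes with each control period).
- env.read_camera(name): name is "side" or "top" or "wrist"; returns the picture (480x640x3 uint8, red, green, blue); there is no depth.
- env.calibration(name): a dict with "intrinsics" (3x3 intrinsics, pixels), "rvec" (rotation vector, rad) and "tvec" (3), from world to camera coordinates, as OpenCV has them. Camera axes: x right, y down, z forward; pixel columns grow to the right and rows downward; lengths in mm; the calibration is good to about 2 mm. A picture is of the moment at which its call begins: read the wrist's pose just before it. calibration takes no time and is no camera call; for the wrist camera it gives the pose at the moment of the call.
- env.job_done(): hands the job in, once; it reports no verdict.
Trained networks look in the newest picture that a camera, given by its name, has taken for a name from the list of things; names that differ only in an ending like _2 or _b are one class to them, and where a whole thing is asked for, a point or a joint stands for the part that bears it (a point fixed in the world has none). Each returns a list of dicts, best first, with "conf" (0 to 1); they miss things now and then, are a little off and sometimes report something else, mostly with a low value. They report only what shows in the picture. A call takes as long as a camera call.
- env.trace(query, camera): "pixels" (480x640 bool, what is visible of it) and "pixel" ([column, row] in pixels, amid what is visible of it).
- env.place_of(query, camera): "pixel" ([column, row] in pixels: a listed point, or the origin of a listed thing).
The state is a dict: "t": time; "joints": joint angles; "qvel": joint speeds; "tau": joint torques, N m; "eef_pos": TCP position; "tcp_rot": TCP orientation; "ft_force": force on the tool from outside, world axes, zero at the start; "moment": the same for the moment, N m; "opening": opening from 0.0 (shut) to 1.0 (fully open).
Only numpy, scipy, OpenCV 4.12 (cv2) and the standard library are available. Lean on these libraries where they do the work, as an engineer would, in place of code of your own. Each camera call takes 0.05 s, during which the arm holds its last target.

## Task

Two cam hold-downs stand on the workbench, and a pine drawer side has been slid under the cross-bar of one of them. On that one, with its cam lever still open, turn the T-shaped adjusting nut clockwise until the nut's flat bar lies in line with the dark wooden cross-bar beneath it, then flip the cam lever fully shut. Do not touch the empty hold-down.

Things in the scene. Friction and masses are not known exactly. Their poses are not given: they have to be found in the camera images.
- jig: The hold-down with the pine board (84 x 12 x 280 mm) under its dark wooden cross-bar (190 x 30 mm, along x, top 50 mm up). Fixed plywood base 220 (x) x 140 (y) x 18 mm; origin: centre of its underside, z up, x roughly to the robot's left, yaw varies. Nut axis: upright at x -75, y 0. Lever hinge: at x +75, y 0, 66 mm up, along y. The bar sinks 3 mm as the lever shuts.
- nut_grip (a point): T-shaped steel adjusting nut: on a 24 mm round collar an upstanding flat bar 50 mm long (x), 12 mm thick (y), 24 mm tall. The point is on the turning axis at the flat bar's mid-height, 81 mm above the bench; the collar is below the bar. Its axes turn with the nut, z up. Set when its x lies along the jig's x.
- nut (a joint): The nut's angle: 0 when in line with the cross-bar (set), growing clockwise seen from above; starts between -1.3 and -0.8 rad. Stops at -1.5 and +0.35. Turns stiffly (0.1 N m), stays where it is left, does not rise.
- lever_tip (a point): End of the steel cam lever, mid-thickness, 85 mm from the hinge. Bar 16 mm wide (y) and 8 mm thick, its last 30 mm a paddle 26 mm wide, 10 mm thick; round cam, 13 mm radius, at the hinge. Axes turn with it: x from the end to the hinge, y along the hinge, z out of the face that is on top when shut. The line of the bar's middle passes 4 mm to the z side of the hinge.
- lever (a joint): The lever's angle: 0 shut (level over the cross-bar, pointing from the hinge towards the nut, top face 75 mm above the bench), growing as it rises; 1.57 upright. It starts open at 1.7 to 2.0 rad, past upright, leaning away from the nut. Moves in the jig's plane y = 0, stays where it is left, takes about 5 N at its end (0.4 N m); stops at 0 and 2.05.
- spare: The empty hold-down, alike but with no board under its cross-bar, its lever open too; not to be touched. Origin and axes as for the other.

How it is judged:
By the outcome, as a careful person would: the job done as asked, in the order asked, and still so for the second after the job is handed in, with the robot touching nothing.
It also fails if it takes over 40 s, if anything falls off the work surface, if the arm or the gripper's body presses on something with over 40 N, if the wrist force passes 120 N, or if a joint passes its speed limit or range.

## Working session

There is one attempt and no reset: what is moved stays moved. The work goes in short steps, Python scripts to look and compute and a tool call to move; the robot and the scene stay as the last step left them, time stands still between calls to the robot, and variables do not carry over. Pictures are saved under pics/ and viewed, and the job is handed in when it is done.

Besides the shell and the picture viewer there is one more tool, called as name(argument=value, ...), one argument or row to a line, values as JSON. drive_tool: Moves the arm, as the interface text tells. Its arguments: {"type":"object","properties":{"commands":{"type":"array"},"grip":{"type":"number"}},"required":["commands"]}

```bash
ls; mkdir -p pics
python3 - <<'E'
from cell import env
import cv2
s=env.state();print(s['t'],s['eef_pos'],s['tcp_rot'],s['opening'])
for n in ['side','top','wrist']:
    im=env.read_camera(n);cv2.imwrite(f'pics/{n}0.png',im[:,:,::-1])
    for q in ['jig','spare','nut_grip','lever_tip']:
        print(n,q,[(r['pixel'],round(r['conf'],2)) for r in env.place_of(q,n)])
print(env.state()['t'])
E
```

```text
pics
0.0 [ 208.27357077 -588.99967809  214.05606885] [-3.14045217e+00 -1.29684343e-04  3.39780564e-01] 1.0013931962615363
side jig [([273.4, 361.8], 0.72), ([329.0, 234.9], 0.46)]
side spare []
side nut_grip [([286.0, 289.1], 0.85)]
side lever_tip [([236.7, 328.6], 0.71)]
top jig [([197.6, 255.5], 0.8), ([413.3, 234.8], 0.26)]
top spare [([414.0, 232.6], 0.9)]
top nut_grip [([230.6, 248.1], 0.93)]
top lever_tip [([97.1, 244.0], 0.81)]
wrist jig []
wrist spare []
wrist nut_grip []
wrist lever_tip []
0.75
```

View pics/side0.png

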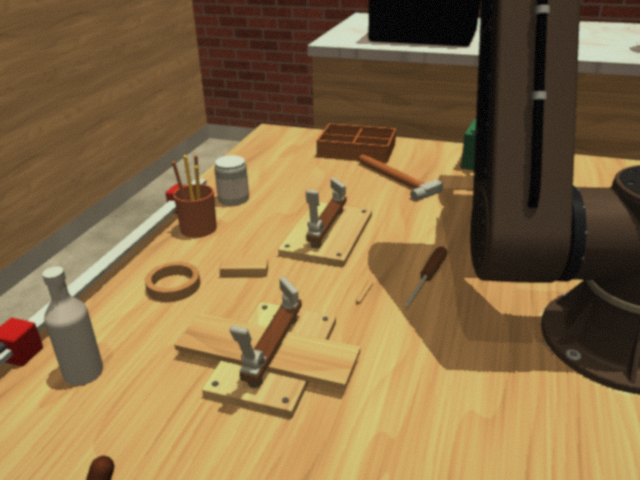

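View pics/top0.png

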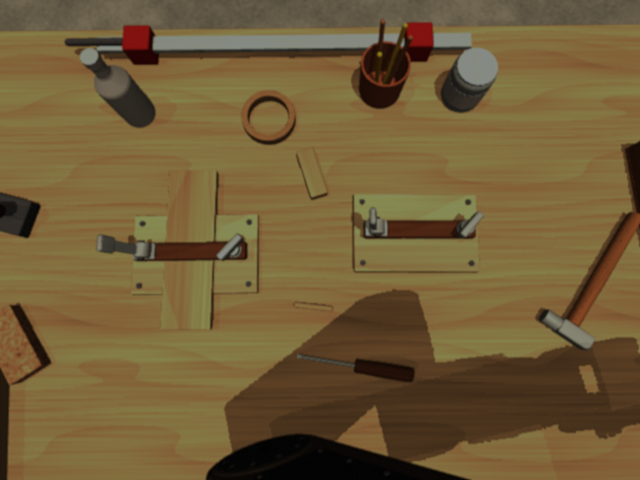

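Top view: the jig with the pine board is on the left (about 197,253). Its nut is at (231,248) and its lever leans left to (97,244). The spare is at (414,233). Next I convert these to world positions.

```bash
cat > h.py <<'E'
from cell import env
import cv2, numpy as np
def cam(n):
    c=env.calibration(n);K=np.array(c['intrinsics'],float);R=cv2.Rodrigues(np.array(c['rvec'],float))[0];return K,R,np.array(c['tvec'],float).ravel()
def onz(n,px,z,C=None):
    K,R,t=C or cam(n);d=R.T@np.linalg.solve(K,[px[0],px[1],1.]);o=-R.T@t;return o+d*(z-o[2])/d[2]
def proj(n,P,C=None):
    K,R,t=C or cam(n);p=(K@(R@np.atleast_2d(P).T+t[:,None])).T;return p[:,:2]/p[:,2:]
def tri(a,pa,b,pb):
    A=[];
    for n,p in((a,pa),(b,pb)):
        K,R,t=cam(n);P=K@np.c_[R,t];A+=[p[0]*P[2]-P[0],p[1]*P[2]-P[1]]
    u=np.linalg.svd(np.array(A))[2][-1];return u[:3]/u[3]
E
python3 - <<'E'
from h import *
print('cam',-cam('top')[1].T@cam('top')[2],-cam('side')[1].T@cam('side')[2])
print('jig',onz('top',(197.6,255.5),0),onz('side',(273.4,361.8),0))
print('nut top',onz('top',(230.6,248.1),81),'side',onz('side',(286,289.1),81))
for p in [(139,219),(249,223),(138,286),(248,284)]: print('hole',onz('top',p,18).round(1))
for p in [(135,215),(257,214),(258,293),(133,295)]: print('corner',onz('top',p,18).round(1))
print('tip',tri('top',(97.1,244),'side',(236.7,328.6)))
for q in ['lever','nut','lever_tip','nut_grip']:
  for n in ['top','side']:
    print(q,n,[(r['pixel'],round(r['conf'],2),int(r['pixels'].sum())) for r in env.trace(q,n)])
im=env.read_camera('top')
cv2.imwrite('pics/topz.png',cv2.resize(im[190:320,80:280,::-1],None,fx=4,fy=4,interpolation=cv2.INTER_CUBIC))
im=env.read_camera('side')
cv2.imwrite('pics/sidez.png',cv2.resize(im[260:420,170:370,::-1],None,fx=3.7,fy=3.7,interpolation=cv2.INTER_CUBIC))
E
```

```text
cam [412.01837831 -17.87921869 789.20578185] [231.36075063 837.6737073  631.76780529]
jig [519.75405377 203.75907875   0.        ] [520.13903383 218.09004774   0.        ]
nut top [520.25552245 128.09556421  81.        ] side [526.90220537 133.82569867  81.        ]
hole [583.9 305.4  18. ]
hole [574.7 109.5  18. ]
hole [464.9 300.2  18. ]
hole [466.5 109.3  18. ]
corner [591.2 313.   18. ]
corner [591.   95.5  18. ]
corner [450.8  91.7  18. ]
corner [449.4 307.9  18. ]
tip [522.30705062 314.07171872 142.72236965]
lever top [([127.3, 246.1], 0.86, 834)]
lever side [([245.8, 345.5], 0.7, 768)]
nut top [([233.4, 245.5], 0.74, 365)]
nut side [([287.1, 294.3], 0.7, 405)]
lever_tip top [([121.5, 248.0], 0.93, 822)]
lever_tip side [([245.8, 349.4], 0.66, 747)]
nut_grip top [([232.1, 247.3], 0.66, 365)]
nut_grip side [([287.3, 289.9], 0.57, 415)]
```

View pics/topz.png

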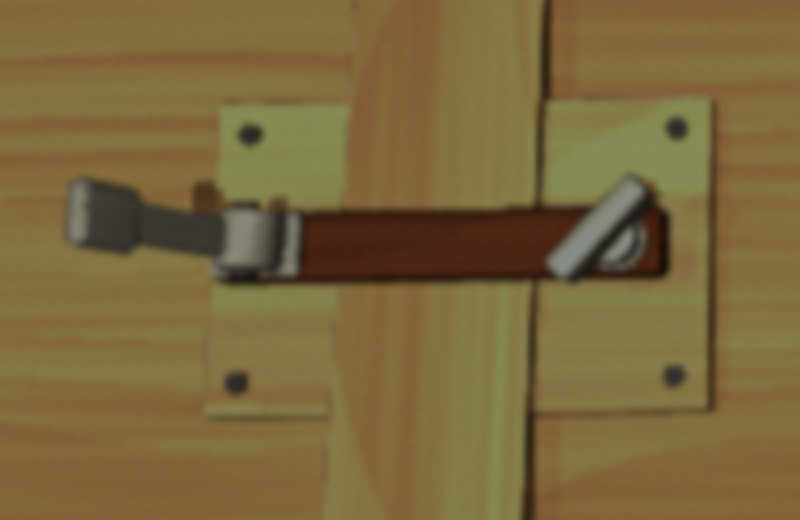

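View pics/sidez.png

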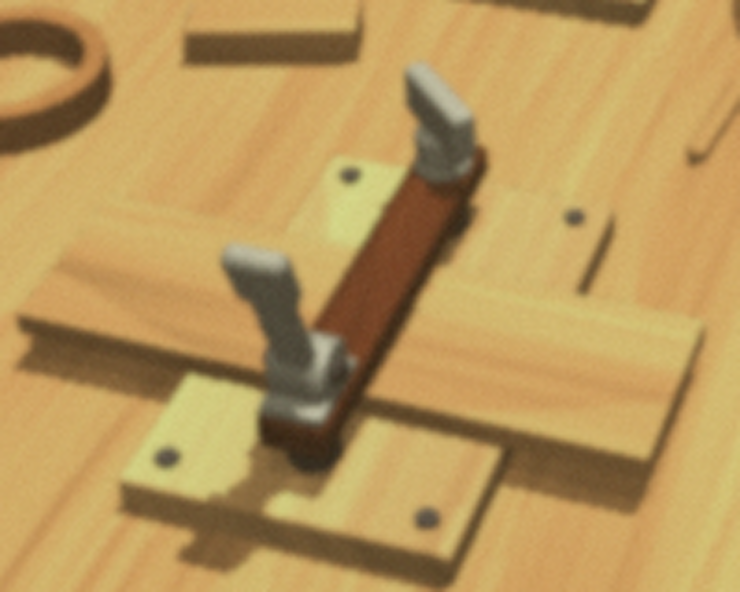

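Run:
```python
from h import *
from scipy.optimize import least_squares
Z=lambda u,v:(80+u/4,190+v/4); S=lambda u,v:(170+u/3.7,260+v/3.7)
obs=[]
# base top corners (jig x,y,z); image-up = -y jig
for (u,v),p in zip([(221,103),(713,99),(712,410),(206,417)],[(110,-70,18),(-110,-70,18),(-110,70,18),(110,70,18)]): obs.append(('top',Z(u,v),p))
for (u,v),p in zip([(663,208),(666,274)],[(-95,-15,50),(-95,15,50)]): obs.append(('top',Z(u,v),p))
for (u,v),p in zip([(122,487),(448,560),(507,448),(190,373)],[(110,-70,18),(110,70,18),None,None]):
    if p: obs.append(('side',S(u,v),p))
C={n:cam(n) for n in('top','side')}
def res(x,cams):
    c,s=np.cos(x[2]),np.sin(x[2]);r=[]
    for n,px,p in obs:
        if n in cams:
            P=[x[0]+c*p[0]-s*p[1],x[1]+s*p[0]+c*p[1],p[2]]; r+=list(proj(n,[P],C[n])[0]-px)
    return np.array(r)
for cs in (('top',),('side',),('top','side')):
    f=least_squares(res,[520,204,1.57],args=(cs,));print(cs,f.x[:2].round(1),np.degrees(f.x[2]).round(2),'rms',np.sqrt(np.mean(f.fun**2)).round(2))
    x=f.x; j=lambda a,b:(x[0]+np.cos(x[2])*a-np.sin(x[2])*b,x[1]+np.sin(x[2])*a+np.cos(x[2])*b)
    print(' nut',np.round(j(-75,0),1),'hinge',np.round(j(75,0),1))
top=[onz('top',Z(*p),93) for p in[(627,176),(652,190),(572,280),(548,262)]]
a=(top[0]+top[1])/2;b=(top[2]+top[3])/2
print('bar mid',(a+b)/2,'len',np.linalg.norm(a-b),'ang',np.degrees(np.arctan2(*(b-a)[1::-1])), np.linalg.norm(top[0]-top[1]))
```

```text
('top',) [520.6 202.4] 90.3 rms 0.54
 nut [521.  127.4] hinge [520.2 277.4]
('side',) [520.3 211.3] 90.54 rms 1.23
 nut [521.1 136.3] hinge [519.6 286.3]
('top', 'side') [520.9 204.6] 90.2 rms 1.73
 nut [521.2 129.6] hinge [520.6 279.6]
bar mid [520.67897411 126.66848993  93.        ] len 46.65992394355834 ang 138.79600061347566 11.635284509024771
```

drive_tool(
  commands=[
    {"dx": 25, "dy": 25, "dz": 8, "yaw": 7},
    {"dx": 30, "dy": 28, "dz": 8, "yaw": 7},
    {"dx": 30, "dy": 28, "dz": 8, "yaw": 7},
    {"dx": 30, "dy": 28, "yaw": 7},
    {"dx": 30, "dy": 28, "yaw": 7},
  ],
  grip=0.5,
)

```text
invalid input
```

drive_tool(
  commands=[
    {"dx": 25, "dy": 33, "yaw": 7},
    {"dx": 25, "dy": 33, "yaw": 7},
    {"dx": 25, "dy": 33, "yaw": 7},
    {"dx": 20, "dy": 36, "yaw": 7},
    {"dx": 15, "dy": 38, "yaw": 7},
  ],
)

```text
invalid input
```

drive_tool(
  commands=[
    {"dx": 12, "dy": 39, "yaw": 7},
    {"dx": 12, "dy": 39, "yaw": 7},
    {"dx": 12, "dy": 39, "yaw": 7},
    {"dx": 12, "dy": 39, "yaw": 7},
    {"dx": 10, "dy": 39, "yaw": 7},
  ],
)

```text
invalid input
```

drive_tool(
  commands=[
    {"dx": 25, "dy": 25, "dz": 8, "yaw": 7},
    {"dx": 30, "dy": 28, "dz": 8, "yaw": 7},
    {"dx": 30, "dy": 28, "dz": 8, "yaw": 7},
    {"dx": 30, "dy": 28, "dz": 0, "yaw": 7},
    {"dx": 30, "dy": 28, "dz": 0, "yaw": 7},
  ],
  grip=0.5,
)

```text
t: 1.67
eef_pos: [354.2, -451.2, 239.2]
tcp_rot: [3.14, 0.0, 0.956]
ft_force: [1.4, -0.2, -0.5]
opening: 0.706
```

drive_tool(
  commands=[
    {"dx": 25, "dy": 33, "dz": 0, "yaw": 7},
    {"dx": 25, "dy": 33, "dz": 0, "yaw": 7},
    {"dx": 25, "dy": 33, "dz": 0, "yaw": 7},
    {"dx": 20, "dy": 36, "dz": 0, "yaw": 7},
    {"dx": 15, "dy": 38, "dz": 0, "yaw": 7},
  ],
)

```text
t: 2.08
eef_pos: [464.4, -277.9, 238.6]
tcp_rot: [3.141, 0.0, 1.568]
ft_force: [0.3, 0.9, -0.0]
opening: 0.501
```

drive_tool(
  commands=[
    {"dx": 12, "dy": 39, "dz": 0, "yaw": 7},
    {"dx": 12, "dy": 39, "dz": 0, "yaw": 7},
    {"dx": 12, "dy": 39, "dz": 0, "yaw": 7},
    {"dx": 12, "dy": 39, "dz": 0, "yaw": 7},
    {"dx": 10, "dy": 39, "dz": 0, "yaw": 7},
  ],
)

```text
t: 2.5
eef_pos: [521.6, -82.5, 238.8]
tcp_rot: [3.141, 0.0, 2.178]
ft_force: [1.2, -0.7, 0.6]
opening: 0.501
```

drive_tool(
  commands=[
    {"dx": 0, "dy": 41, "dz": 0, "yaw": 7},
    {"dx": 0, "dy": 41, "dz": 0, "yaw": 7},
    {"dx": 0, "dy": 41, "dz": 0, "yaw": 0},
    {"dx": 0, "dy": 41, "dz": 0, "yaw": 0},
    {"dx": 0, "dy": 41, "dz": 0, "yaw": 0},
  ],
)

```text
t: 2.92
eef_pos: [520.8, 122.6, 238.8]
tcp_rot: [3.141, 0.0, 2.417]
ft_force: [0.8, -0.3, 0.6]
opening: 0.502
```

drive_tool(
  commands=[
    {"dx": 0, "dy": 0, "dz": -10, "yaw": 0},
    {"dx": 0, "dy": 0, "dz": 0, "yaw": 0},
  ],
)

```text
t: 3.08
eef_pos: [520.3, 122.3, 227.4]
tcp_rot: [-3.14, -0.001, 2.42]
ft_force: [0.7, -0.6, -0.5]
opening: 0.498
```

Run:
```python
from h import *
s=env.state();print(s['t'],s['eef_pos'],s['tcp_rot'],s['joints'])
C=cam('wrist');im=env.read_camera('wrist');cv2.imwrite('pics/wrist1.png',im[:,:,::-1])
print(-C[1].T@C[2])
for q in ['nut_grip','lever_tip','jig']:
  for r in env.place_of(q,'wrist'): print(q,r['pixel'],r['conf'],onz('wrist',r['pixel'],{'nut_grip':81,'jig':0}.get(q,140),C))
r=env.trace('nut','wrist')
for a in r[:1]:
  print(a['conf'],a['pixels'].sum()); cv2.imwrite('pics/m1.png',a['pixels'].astype('uint8')*255)
```

```text
3.0833 [520.33604831 122.34838574 227.41616818] [-3.14049382e+00 -1.04236547e-03  2.42049283e+00] [ 1.07324322e-01  3.49377858e-01  1.76290250e+00  2.94145674e-05
  1.03082667e+00 -7.42387892e-01]
[467.59109594 168.18506184 397.54639695]
nut_grip [329.7, 223.2] 0.57 [524.85664001 131.30001726  81.        ]
lever_tip [582.2, 28.4] 0.69 [523.04974143 316.97408739 140.        ]
jig [386.1, 150.3] 0.97 [521.79160788 205.99339889   0.        ]
0.77 1251
```

View pics/wrist1.png

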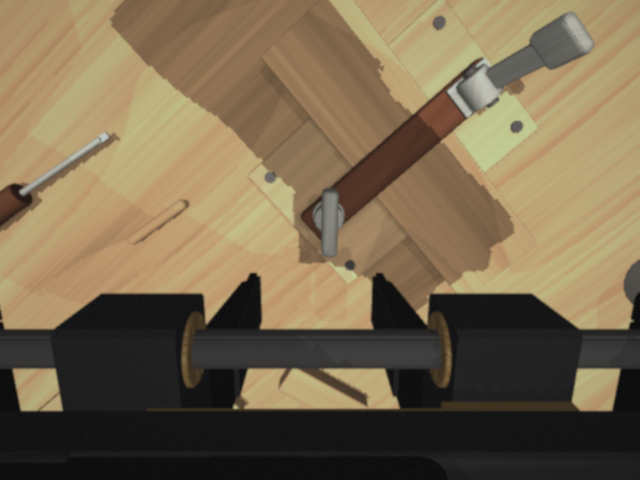

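Wrist view: the nut's flat bar is near vertical at (330,223) and the cross-bar runs from (310,218) to (490,85). I'll zoom in to refine this.

Run:
```python
import cv2
im=cv2.imread('pics/wrist1.png')
cv2.imwrite('pics/w1z.png',cv2.resize(im[170:290,240:400],None,fx=5,fy=5,interpolation=cv2.INTER_CUBIC))
cv2.imwrite('pics/w1y.png',cv2.resize(im[0:200,380:620],None,fx=3,fy=3,interpolation=cv2.INTER_CUBIC))
```

```text
(no output)
```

View pics/w1z.png

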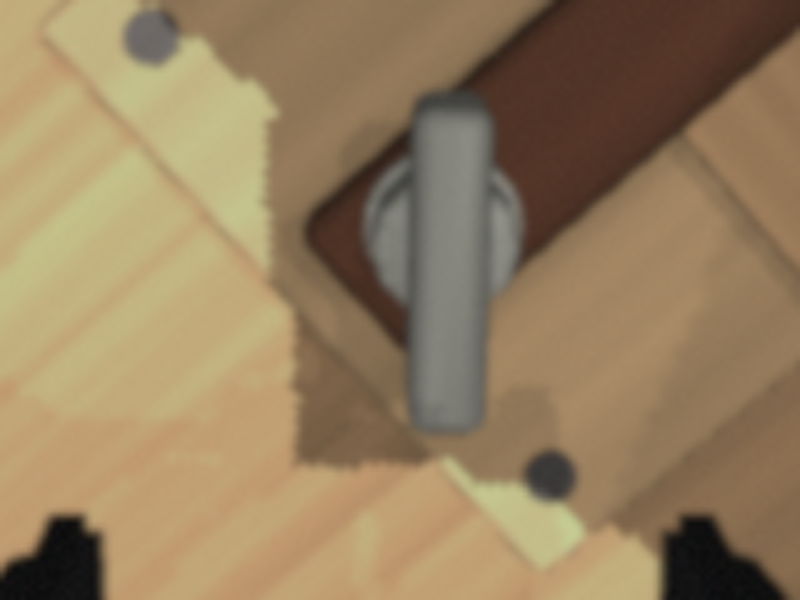

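View pics/w1y.png

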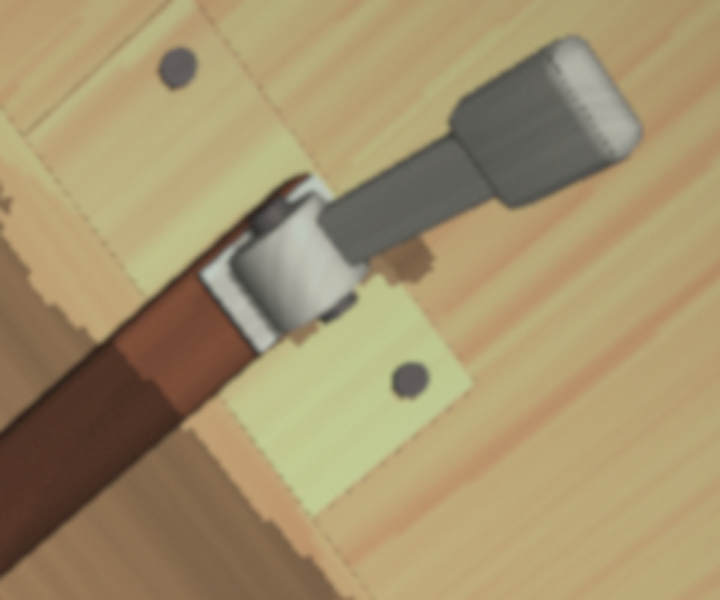

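Run:
```python
from h import *
from scipy.optimize import least_squares
C=cam('wrist')
W=lambda u,v:(240+u/5,170+v/5)
V=lambda u,v:(380+u/3,v/3)
P={'c1':(W(45,30),18),'c2':(W(543,568),18),'c3':(V(470,382),18),'barc':(W(312,228),50)}
for k,(p,z) in P.items(): print(k,onz('w',p,z,C).round(1))
q=[onz('w',W(*p),93,C) for p in[(415,105),(492,105),(485,432),(408,432)]]
a=(q[0]+q[1])/2;b=(q[2]+q[3])/2;print('nut',(a+b)/2,'len',np.linalg.norm(a-b),'ang',np.degrees(np.arctan2(*(a-b)[1::-1]))%180)
# jig from c1,c2,c3
X=[onz('w',P[k][0],18,C) for k in('c1','c2','c3')]
print('center',(X[0]+X[2])/2,'w',np.linalg.norm(X[0]-X[1]),'l',np.linalg.norm(X[2]-X[1]),'yaw',np.degrees(np.arctan2(*(X[2]-X[1])[1::-1])),'y-dir',np.degrees(np.arctan2(*(X[1]-X[0])[1::-1])))
```

```text
c1 [457.3  94.9  18. ]
c2 [594.7  95.3  18. ]
c3 [593.7 312.3  18. ]
barc [512.  111.5  50. ]
nut [525.193793   129.05253609  93.        ] len 49.67541524023086 ang 137.67840706794232
center [525.45892641 203.59016785  18.        ] w 137.45796749386662 l 216.98850512855276 yaw 90.27787931058852 y-dir 0.14029464753813353
```

Run:
```python
from h import *
C=cam('wrist');s=env.state();R=cv2.Rodrigues(np.zeros(3))[0]
from scipy.spatial.transform import Rotation as Ro
R=Ro.from_euler('xyz',s['tcp_rot']).as_matrix();p=s['eef_pos']
for k in (-24,-36,0,24,36): print(k,proj('w',[p+R@[0,k,0]],C))
```

```text
-24 [[261.8567381  299.32042683]]
-36 [[234.11108858 299.29778377]]
0 [[317.34909118 299.36571381]]
24 [[372.84284971 299.41100194]]
36 [[400.59025603 299.43364643]]
```

drive_tool(
  commands=[
    {"dx": 5, "dy": 6.5, "dz": -20, "yaw": -1},
    {"dx": 0, "dy": 0, "dz": -30, "yaw": 0},
    {"dx": 0, "dy": 0, "dz": -30, "yaw": 0},
    {"dx": 0, "dy": 0, "dz": -30, "yaw": 0},
    {"dx": 0, "dy": 0, "dz": 0, "yaw": 0},
  ],
)

```text
t: 3.75
eef_pos: [524.2, 125.6, 114.5]
tcp_rot: [-3.136, -0.004, 2.397]
ft_force: [-0.2, 0.5, -1.0]
opening: 0.504
```

Run:
```python
from h import *
s=env.state();print(s['t'],s['eef_pos'],s['tcp_rot'])
C=cam('wrist');im=env.read_camera('wrist');cv2.imwrite('pics/wrist2.png',im[:,:,::-1])
```

```text
3.75 [524.24649287 125.6038619  114.51732991] [-3.13636036 -0.00449975  2.39740977]
```

View pics/wrist2.png

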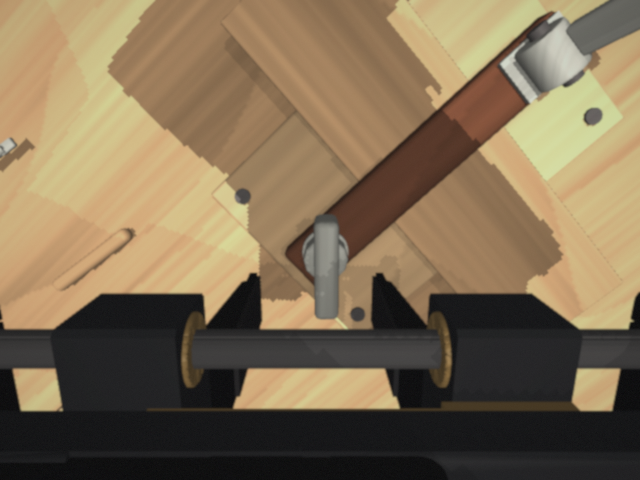

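Run:
```python
from h import *
s=env.state();print(s['t'],s['eef_pos'],s['tcp_rot'])
C=cam('wrist');im=env.read_camera('wrist')
cv2.imwrite('pics/w3z.png',cv2.resize(im[200:330,260:390,::-1],None,fx=4,fy=4,interpolation=cv2.INTER_CUBIC))
q=[onz('w',p,93,C) for p in[(316,218),(338,218),(337,318),(315,318)]]
a=(q[0]+q[1])/2;b=(q[2]+q[3])/2;print('nut',(a+b)/2,'len',np.linalg.norm(a-b),'ang',np.degrees(np.arctan2(*(a-b)[1::-1]))%180)
print(env.state()['eef_pos'])
```

```text
3.8 [525.37868264 125.89974383 117.14378389] [-3.13833768e+00 -2.83834877e-03  2.39762209e+00]
nut [524.19374223 132.94357706  93.        ] len 50.8576694508255 ang 137.22137882469835
[526.36481431 126.2449645  118.95633541]
```

View pics/w3z.png

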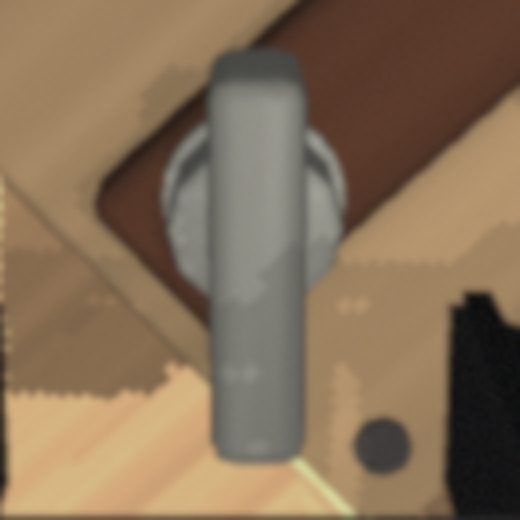

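Run:
```python
from h import *
s=env.state();print(s['t'],s['eef_pos'],s['tcp_rot'])
C=cam('wrist');im=env.read_camera('wrist')
g=im[205:335,260:390,::-1]
cv2.imwrite('pics/w4z.png',cv2.resize(g,None,fx=4,fy=4,interpolation=cv2.INTER_CUBIC))
q=[onz('w',p,93,C) for p in[(312.5,221.2),(336,221.2),(335.7,315),(313,315)]]
a=(q[0]+q[1])/2;b=(q[2]+q[3])/2;print('nut',(a+b)/2,'len',np.linalg.norm(a-b),'ang',np.degrees(np.arctan2(*(a-b)[1::-1]))%180)
print(env.state()['eef_pos'],env.state()['qvel'])
```

```text
3.85 [526.36481431 126.2449645  118.95633541] [-3.14082435e+00 -7.51350394e-04  2.39795141e+00]
nut [525.00491264 132.12574385  93.        ] len 48.176991133360694 ang 137.76991093581566
[526.92123002 126.46734686 119.9331555 ] [ 0.00717121 -0.02182087 -0.00850972 -0.00061023 -0.00312452  0.00065122]
```

View pics/w4z.png

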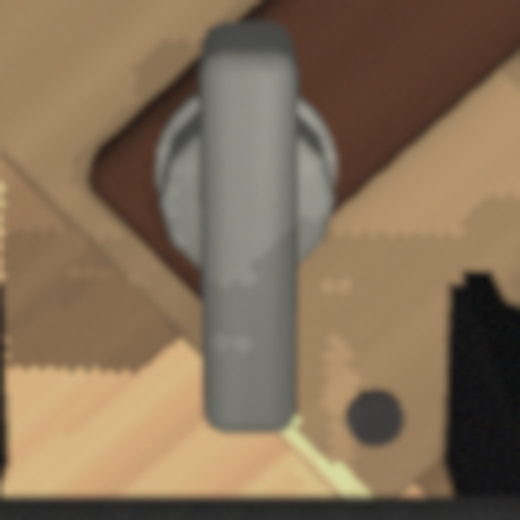

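Run:
```python
from h import *
s=env.state();print(s['t'],s['eef_pos'])
C=cam('wrist')
q=[onz('w',p,93,C) for p in[(311,219.5),(334,219.5),(333.7,312.5),(311.5,312.5)]]
a=(q[0]+q[1])/2;b=(q[2]+q[3])/2;print('nut',(a+b)/2,'len',np.linalg.norm(a-b),'ang',np.degrees(np.arctan2(*(a-b)[1::-1]))%180)
```

```text
3.9 [526.92123002 126.46734686 119.9331555 ]
nut [524.5091543  132.27041911  93.        ] len 47.91247494129702 ang 137.7292930454543
```

drive_tool(
  commands=[
    {"dx": -2.3, "dy": 5.3, "dz": -15, "yaw": 0},
    {"dx": 0, "dy": 0, "dz": -15, "yaw": 0},
    {"dx": 0, "dy": 0, "dz": -10, "yaw": 0},
    {"dx": 0, "dy": 0, "dz": -4, "yaw": 0},
    {"dx": 0, "dy": 0, "dz": 0, "yaw": 0},
  ],
)

```text
t: 4.32
eef_pos: [524.2, 132.2, 75.0]
tcp_rot: [3.141, 0.0, 2.399]
ft_force: [0.1, -0.0, 0.2]
opening: 0.501
```

drive_tool(
  commands=[
    {"dx": 0, "dy": 0, "dz": 0, "yaw": 0},
    {"dx": 0, "dy": 0, "dz": 0, "yaw": 0},
  ],
)

```text
t: 4.48
eef_pos: [524.3, 132.3, 75.5]
tcp_rot: [3.14, 0.001, 2.399]
ft_force: [-0.3, 0.2, 0.1]
opening: 0.501
```

Run:
```python
from h import *
s=env.state();print(s['t'],s['eef_pos'],s['tcp_rot'])
C=cam('wrist');im=env.read_camera('wrist');cv2.imwrite('pics/wrist5.png',im[:,:,::-1])
```

```text
4.4833 [524.34897354 132.32580256  75.53835548] [3.14043362e+00 8.90998509e-04 2.39909355e+00]
```

View pics/wrist5.png

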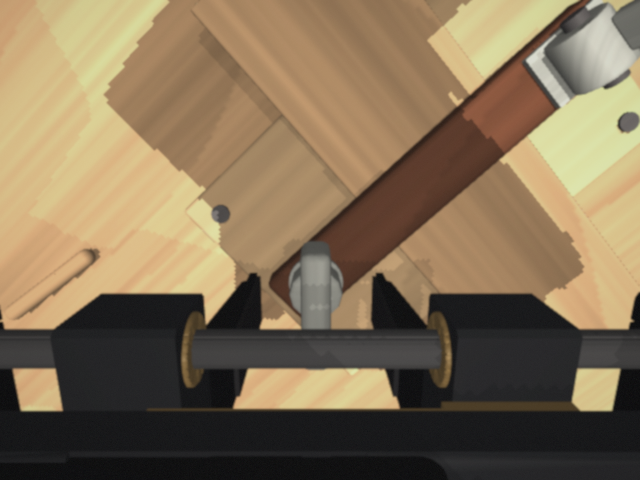

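Run:
```python
from h import *
C=cam('wrist')
# far end centre of bar top face, pixel (316,250); bottom-of-side edge (314,243)
e=onz('w',(316,252),93,C);d=np.array([np.cos(2.4),np.sin(2.4)]);print(e, 'nut est', )
for sgn in(1,-1): print(e[:2]+sgn*25*d)
print('collar',onz('w',(316.5,290),69,C))
```

```text
[504.43350207 149.67091936  93.        ] nut est
[485.99865918 166.55749887]
[522.86834495 132.78433984]
collar [522.68917097 133.27325721  69.        ]
```

drive_tool(
  commands=[
    {"dx": -1.2, "dy": 0.8, "dz": -1, "yaw": 0},
    {"dx": 0, "dy": 0, "dz": 0, "yaw": 0},
    {"dx": 0, "dy": 0, "dz": 0, "yaw": 0},
    {"dx": 0, "dy": 0, "dz": 0, "yaw": 0},
    {"dx": 0, "dy": 0, "dz": 0, "yaw": 0},
  ],
  grip=0,
)

```text
t: 4.95
eef_pos: [522.7, 133.2, 73.6]
tcp_rot: [3.141, 0.0, 2.399]
ft_force: [-0.0, -0.4, 0.1]
opening: 0.211
```

drive_tool(
  commands=[
    {"dx": 0, "dy": 0, "dz": 0, "yaw": 0},
    {"dx": 0, "dy": 0, "dz": 0, "yaw": 0},
    {"dx": 0, "dy": 0, "dz": 0, "yaw": 0},
    {"dx": 0, "dy": 0, "dz": 0, "yaw": 0},
  ],
)

```text
t: 5.28
eef_pos: [522.9, 133.3, 73.6]
tcp_rot: [3.141, 0.0, 2.399]
ft_force: [1.5, 3.2, -1.2]
opening: 0.127
```

drive_tool(
  commands=[
    {"dx": 0, "dy": 0, "dz": 0, "yaw": -4},
    {"dx": 0, "dy": 0, "dz": 0, "yaw": -5},
    {"dx": 0, "dy": 0, "dz": 0, "yaw": -5},
    {"dx": 0, "dy": 0, "dz": 0, "yaw": -5},
    {"dx": 0, "dy": 0, "dz": 0, "yaw": -5},
  ],
)

```text
t: 5.7
eef_pos: [523.6, 133.8, 73.7]
tcp_rot: [3.139, 0.0, 1.976]
ft_force: [5.7, 8.1, -4.1]
opening: 0.12
```

drive_tool(
  commands=[
    {"dx": 0, "dy": 0, "dz": 0, "yaw": -5},
    {"dx": 0, "dy": 0, "dz": 0, "yaw": -5},
    {"dx": 0, "dy": 0, "dz": 0, "yaw": -5},
    {"dx": 0, "dy": 0, "dz": 0, "yaw": -4},
    {"dx": 0, "dy": 0, "dz": 0, "yaw": 0},
  ],
)

```text
t: 6.12
eef_pos: [524.3, 134.0, 73.7]
tcp_rot: [3.138, -0.001, 1.644]
ft_force: [8.2, 8.4, -6.5]
opening: 0.123
```

drive_tool(
  commands=[
    {"dx": 0, "dy": 0, "dz": 0, "yaw": -4},
    {"dx": 0, "dy": 0, "dz": 0, "yaw": 0},
    {"dx": 0, "dy": 0, "dz": 0, "yaw": 0},
  ],
)

```text
t: 6.37
eef_pos: [524.4, 134.0, 73.7]
tcp_rot: [3.137, -0.001, 1.578]
ft_force: [9.3, 9.7, -7.8]
opening: 0.124
```

Run:
```python
from h import *
s=env.state();print(s['t'],s['eef_pos'],s['tcp_rot'],np.degrees(s['tcp_rot'][2]),s['moment'],s['opening'])
C=cam('wrist');im=env.read_camera('wrist');cv2.imwrite('pics/wrist6.png',im[:,:,::-1])
im=env.read_camera('side');cv2.imwrite('pics/side6.png',im[:,:,::-1])
im=env.read_camera('top');cv2.imwrite('pics/top6.png',im[:,:,::-1])
```

```text
6.3667 [524.44940264 133.95452946  73.6899486 ] [ 3.13739846e+00 -1.34233990e-03  1.57797353e+00] 90.41122337874481 [ 1.56536573 -1.60871132 -0.05748162] 0.12378196780919891
```

View pics/wrist6.png

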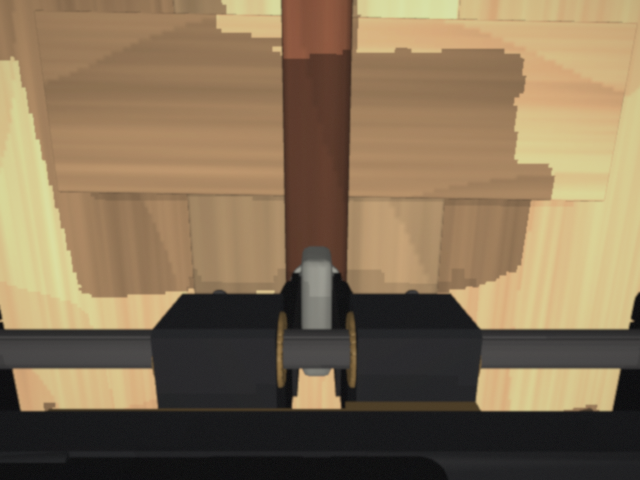

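View pics/side6.png

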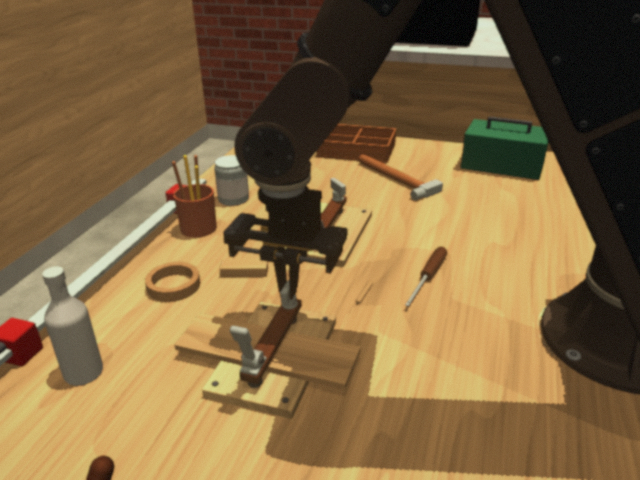

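drive_tool(
  commands=[
    {"dx": 0, "dy": 0, "dz": 0, "yaw": 0},
    {"dx": 0, "dy": 0, "dz": 0, "yaw": 0},
    {"dx": 0, "dy": 0, "dz": 0, "yaw": 0},
    {"dx": 0, "dy": 0, "dz": 10, "yaw": 0},
    {"dx": 0, "dy": 0, "dz": 30, "yaw": 0},
  ],
  grip=0.4,
)

```text
t: 6.93
eef_pos: [520.8, 132.7, 111.6]
tcp_rot: [-3.135, 0.001, 1.579]
ft_force: [0.5, 0.5, -0.3]
opening: 0.379
```

drive_tool(
  commands=[
    {"dx": 0, "dy": 0, "dz": 35, "yaw": 0},
    {"dx": 0, "dy": 0, "dz": 35, "yaw": 0},
    {"dx": 0, "dy": 0, "dz": 15, "yaw": 0},
    {"dx": 0, "dy": 0, "dz": 0, "yaw": 0},
    {"dx": 0, "dy": 0, "dz": 0, "yaw": 0},
  ],
  grip=0,
)

```text
t: 7.35
eef_pos: [522.5, 133.0, 199.7]
tcp_rot: [3.14, -0.0, 1.579]
ft_force: [-0.3, -0.4, -0.3]
opening: 0.106
```

Run:
```python
from h import *
s=env.state();print(s['t'],s['eef_pos'],s['tcp_rot'],np.degrees(s['tcp_rot'][2]),s['moment'],s['opening'])
C=cam('wrist');im=env.read_camera('wrist');cv2.imwrite('pics/wrist7.png',im[:,:,::-1])
print(-C[1].T@C[2])
for q in ['nut_grip','lever_tip','jig']:
  for r in env.place_of(q,'wrist'): print(q,r['pixel'],r['conf'],onz('w',r['pixel'],{'nut_grip':81,'jig':0}.get(q,143),C))
```

```text
7.35 [522.53764799 133.0387458  199.65441087] [ 3.13975738e+00 -1.04825608e-04  1.57893410e+00] 90.46626006126343 [-0.053129   -0.11306084  0.00364478] 0.10598680247550045
[520.72913035 202.37559335 369.73754301]
nut_grip [318.4, 238.2] 0.78 [523.68374148 129.8160087   81.        ]
jig [315.7, 127.0] 0.94 [521.22523704 206.66719453   0.        ]
```

View pics/wrist7.png

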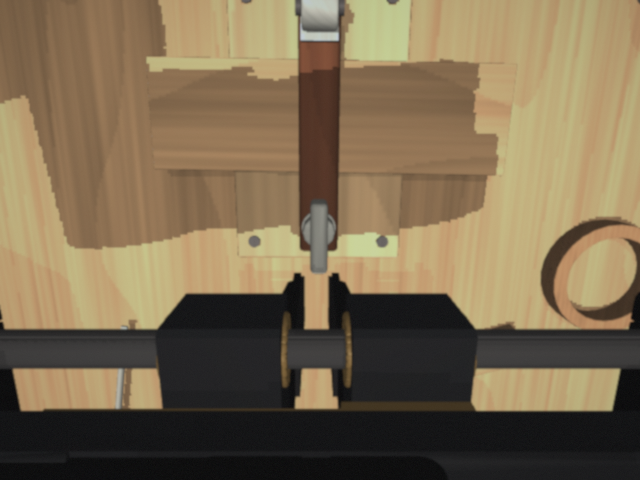

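```bash
python3 - <<'E'
import cv2,numpy as np
im=cv2.imread('pics/wrist7.png')
cv2.imwrite('pics/w7z.png',cv2.resize(im[180:290,260:380],None,fx=5,fy=5,interpolation=cv2.INTER_CUBIC))
E
python3 - <<'E'
import sys;sys.path.insert(0,'.')
from h import *
C=cam('wrist');im=cv2.imread('pics/wrist7.png').astype(float)
sat=im.max(2)-im.min(2)
# nut bar: grey low-saturation centre per row
P=[]
for r in range(206,268):
    c=np.arange(308,332)[sat[r,308:332]<22]
    if len(c)>5: P.append((r,c.min(),c.max()))
for p in P[::6]: print(p)
g=im[:,:,2]  # crossbar edges on red gradient
L=[];Rr=[]
for r in range(75,165):
    d=np.abs(np.diff(cv2.GaussianBlur(g,(3,3),0)[r])); L.append((290+d[290:310].argmax()+.5,r));Rr.append((330+d[330:350].argmax()+.5,r))
for n,e in(('L',L),('R',Rr)):
    a=onz('w',e[3],50,C);W=np.array([onz('w',x,50,C)[:2] for x in e]);f=cv2.fitLine(W.astype(np.float32),cv2.DIST_HUBER,0,.01,.01).ravel();print(n,np.degrees(np.arctan2(f[1],f[0]))%180,f[2:])
E
```

```text
(206, np.int64(310), np.int64(327))
(212, np.int64(310), np.int64(327))
(218, np.int64(308), np.int64(331))
(224, np.int64(308), np.int64(331))
(230, np.int64(308), np.int64(331))
(236, np.int64(308), np.int64(331))
(242, np.int64(308), np.int64(330))
(248, np.int64(310), np.int64(327))
(254, np.int64(311), np.int64(326))
(260, np.int64(311), np.int64(326))
(266, np.int64(311), np.int64(326))
L 89.91491 [507.59714 205.6891 ]
R 90.3263 [537.0006  203.44736]
```

View pics/w7z.png

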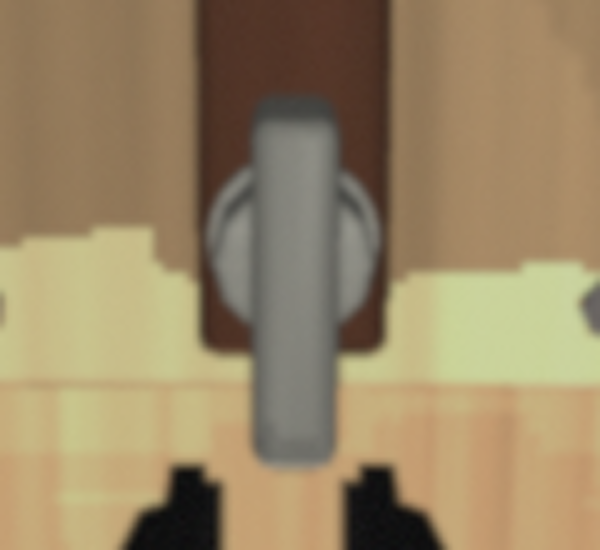

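drive_tool(
  commands=[
    {"dx": 0, "dy": 36, "dz": 0, "yaw": 0},
    {"dx": 0, "dy": 36, "dz": 0, "yaw": 0},
    {"dx": 0, "dy": 36, "dz": 0, "yaw": 0},
    {"dx": 0, "dy": 36, "dz": 0, "yaw": 0},
    {"dx": 0, "dy": 36, "dz": 0, "yaw": 0},
  ],
)

```text
t: 7.97
eef_pos: [522.1, 314.7, 197.5]
tcp_rot: [-3.14, 0.001, 1.579]
ft_force: [1.2, -0.6, 0.7]
opening: 0.004
```

drive_tool(
  commands=[
    {"dx": 0, "dy": 36, "dz": 0, "yaw": 0},
    {"dx": 0, "dy": 0, "dz": -10, "yaw": 0},
    {"dx": 0, "dy": 0, "dz": 0, "yaw": 0},
  ],
)

```text
t: 8.22
eef_pos: [521.3, 350.2, 185.7]
tcp_rot: [-3.138, 0.002, 1.582]
ft_force: [-0.4, -1.4, -0.6]
opening: 0.007
```

Run:
```python
from h import *
s=env.state();print(s['t'],s['eef_pos'],s['tcp_rot'],s['opening'])
C=cam('wrist')
im=env.read_camera('side');cv2.imwrite('pics/side8.png',im[200:440,150:450,::-1].repeat(2,0).repeat(2,1))
```

```text
8.2167 [521.30679484 350.20577856 185.68303924] [-3.13798366e+00  1.99408375e-03  1.58170331e+00] 0.0070134517013394635
```

View pics/side8.png

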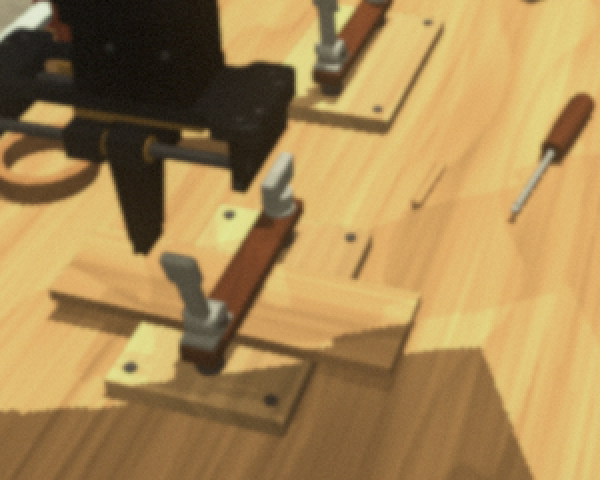

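drive_tool(
  commands=[
    {"dx": 0.5, "dy": 0, "dz": -30, "yaw": 0},
    {"dx": 0, "dy": 0, "dz": -30, "yaw": 0},
    {"dx": 0, "dy": 0, "dz": 0, "yaw": 0},
    {"dx": 0, "dy": -8, "dz": 0, "yaw": 0},
    {"dx": 0, "dy": -8, "dz": 0, "yaw": 0},
  ],
)

```text
t: 8.68
eef_pos: [523.8, 332.2, 129.9]
tcp_rot: [3.141, -0.0, 1.579]
ft_force: [-0.3, -0.2, 0.6]
opening: 0.002
```

drive_tool(
  commands=[
    {"dx": 0, "dy": -8, "dz": 0, "yaw": 0},
    {"dx": 0, "dy": -8, "dz": 0, "yaw": 0},
    {"dx": 0, "dy": -8, "dz": 4, "yaw": 0},
    {"dx": 0, "dy": -9, "dz": 9, "yaw": 0},
    {"dx": 0, "dy": 0, "dz": 0, "yaw": 0},
  ],
)

```text
t: 9.1
eef_pos: [524.1, 298.9, 144.5]
tcp_rot: [3.138, -0.002, 1.578]
ft_force: [0.3, -0.1, 0.8]
opening: 0.004
```

Run:
```python
from h import *
s=env.state();print(s['t'],s['eef_pos'],s['tcp_rot'],s['opening'])
im=env.read_camera('side');cv2.imwrite('pics/side9.png',im[200:440,150:450,::-1].repeat(2,0).repeat(2,1))
```

```text
9.1 [524.077076   298.85203574 144.50037231] [ 3.13808977e+00 -1.61141298e-03  1.57755666e+00] 0.003878938845057798
```

View pics/side9.png

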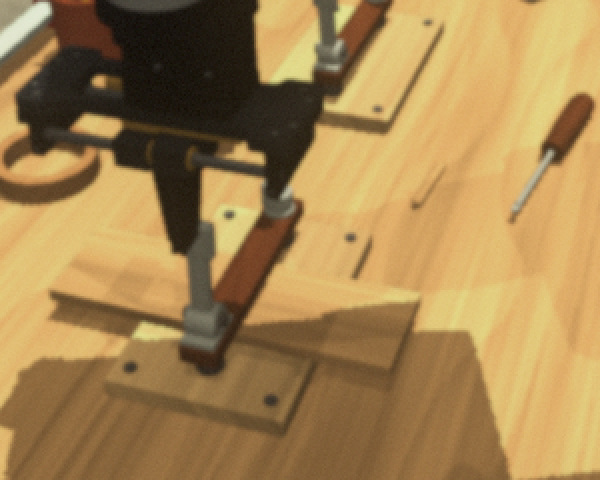

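drive_tool(
  commands=[
    {"dx": -1, "dy": 0, "dz": -1, "yaw": 0},
    {"dx": 0, "dy": -8, "dz": 0, "yaw": 0},
    {"dx": 0, "dy": -8, "dz": -1, "yaw": 0},
    {"dx": 0, "dy": -8, "dz": -1, "yaw": 0},
    {"dx": 0, "dy": 0, "dz": 0, "yaw": 0},
  ],
)

```text
t: 9.57
eef_pos: [522.4, 275.6, 138.9]
tcp_rot: [3.14, -0.001, 1.579]
ft_force: [0.5, 1.8, 1.2]
opening: 0.005
```

Run:
```python
from h import *
s=env.state();print(s['t'],s['eef_pos'],s['tcp_rot'],s['ft_force'])
im=env.read_camera('side');cv2.imwrite('pics/side10.png',im[200:440,150:450,::-1].repeat(2,0).repeat(2,1))
```

```text
9.5667 [522.42370765 275.58174777 138.86918809] [ 3.14048479e+00 -6.05026742e-04  1.57856793e+00] [0.47178576 1.83908009 1.15023348]
```

View pics/side10.png

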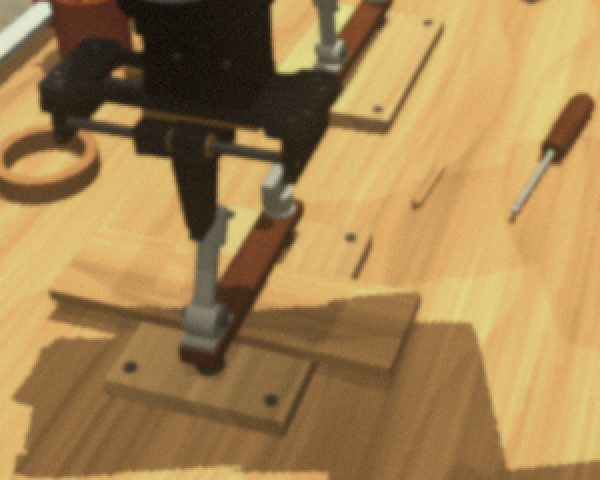

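drive_tool(
  commands=[
    {"dx": 0, "dy": -6, "dz": -4, "yaw": 0},
    {"dx": 0, "dy": -6, "dz": -4, "yaw": 0},
    {"dx": 0, "dy": -8, "dz": -4, "yaw": 0},
    {"dx": 0, "dy": -8, "dz": -5, "yaw": 0},
    {"dx": 0, "dy": -7, "dz": -6, "yaw": 0},
  ],
)

```text
t: 10.03
eef_pos: [522.6, 241.6, 115.7]
tcp_rot: [3.14, -0.001, 1.579]
ft_force: [2.2, 7.1, 2.1]
opening: 0.007
```

drive_tool(
  commands=[
    {"dx": 0, "dy": -6, "dz": -6, "yaw": 0},
    {"dx": 0, "dy": -5, "dz": -8, "yaw": 0},
    {"dx": 0, "dy": -4, "dz": -8, "yaw": 0},
    {"dx": 0, "dy": -2, "dz": -8, "yaw": 0},
    {"dx": 0, "dy": 0, "dz": 0, "yaw": 0},
  ],
)

```text
t: 10.45
eef_pos: [522.0, 223.4, 84.2]
tcp_rot: [-3.14, 0.001, 1.579]
ft_force: [-0.2, 0.6, 0.6]
opening: 0.002
```

Run:
```python
from h import *
s=env.state();print(s['t'],s['eef_pos'],s['tcp_rot'],s['ft_force'])
im=env.read_camera('side');cv2.imwrite('pics/side11.png',im[200:440,150:450,::-1].repeat(2,0).repeat(2,1))
```

```text
10.45 [521.95401144 223.42739151  84.22280532] [-3.14049989e+00  1.01052998e-03  1.57912528e+00] [-0.19431669  0.57836682  0.59533729]
```

View pics/side11.png

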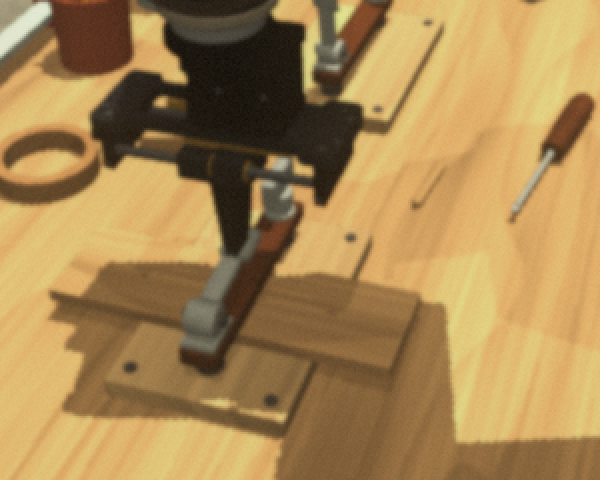

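drive_tool(
  commands=[
    {"dx": 0, "dy": -2, "dz": -3, "yaw": 0},
    {"dx": 0, "dy": 0, "dz": -3, "yaw": 0},
    {"dx": 0, "dy": 0, "dz": -1, "yaw": 0},
    {"dx": 0, "dy": 0, "dz": 0, "yaw": 0},
  ],
)

```text
t: 10.83
eef_pos: [521.9, 221.7, 78.5]
tcp_rot: [-3.141, 0.001, 1.579]
ft_force: [-0.3, -1.9, 2.0]
opening: 0.005
```

drive_tool(
  commands=[
    {"dx": 0, "dy": 0, "dz": -1, "yaw": 0},
    {"dx": 0, "dy": 0, "dz": 0, "yaw": 0},
    {"dx": 0, "dy": 0, "dz": 0, "yaw": 0},
  ],
)

```text
t: 11.08
eef_pos: [522.0, 221.8, 77.6]
tcp_rot: [-3.141, 0.0, 1.579]
ft_force: [-0.0, -3.0, 4.2]
opening: 0.006
```

drive_tool(
  commands=[
    {"dx": 0, "dy": 0, "dz": -1.5, "yaw": 0},
    {"dx": 0, "dy": 0, "dz": 0, "yaw": 0},
    {"dx": 0, "dy": 0, "dz": 0, "yaw": 0},
  ],
)

```text
t: 11.33
eef_pos: [522.1, 222.0, 76.1]
tcp_rot: [-3.142, 0.0, 1.579]
ft_force: [-0.2, -2.4, 4.1]
opening: 0.003
```

drive_tool(
  commands=[
    {"dx": 0, "dy": 0, "dz": -1, "yaw": 0},
    {"dx": 0, "dy": 0, "dz": 0, "yaw": 0},
    {"dx": 0, "dy": 0, "dz": 0, "yaw": 0},
  ],
)

```text
t: 11.58
eef_pos: [522.1, 221.9, 75.2]
tcp_rot: [-3.142, 0.0, 1.579]
ft_force: [-0.3, -4.4, 7.0]
opening: 0.003
```

drive_tool(
  commands=[
    {"dx": 0, "dy": 0, "dz": -1, "yaw": 0},
    {"dx": 0, "dy": 0, "dz": 0, "yaw": 0},
    {"dx": 0, "dy": 0, "dz": 0, "yaw": 0},
  ],
)

```text
t: 11.83
eef_pos: [522.1, 221.9, 74.9]
tcp_rot: [3.141, 0.0, 1.579]
ft_force: [-2.1, -6.1, 14.4]
opening: 0.002
```

drive_tool(
  commands=[
    {"dx": 0, "dy": 0, "dz": -1, "yaw": 0},
    {"dx": 0, "dy": 0, "dz": 0, "yaw": 0},
    {"dx": 0, "dy": 0, "dz": 0, "yaw": 0},
  ],
)

```text
t: 12.08
eef_pos: [522.2, 221.9, 74.7]
tcp_rot: [3.14, 0.0, 1.579]
ft_force: [-4.5, -6.3, 22.2]
opening: 0.0
```

Force rises while the height stays at about 75 mm, so the lever is at its shut stop. Now I retract and check.

drive_tool(
  commands=[
    {"dx": 0, "dy": 0, "dz": 5, "yaw": 0},
    {"dx": 0, "dy": 0, "dz": 25, "yaw": 0},
    {"dx": 0, "dy": 0, "dz": 35, "yaw": 0},
    {"dx": 0, "dy": 0, "dz": 40, "yaw": 0},
    {"dx": 0, "dy": -20, "dz": 30, "yaw": 0},
  ],
)

```text
t: 12.5
eef_pos: [522.2, 204.1, 210.5]
tcp_rot: [3.14, -0.001, 1.581]
ft_force: [0.4, 0.9, -0.4]
opening: 0.003
```

drive_tool(
  commands=[
    {"dx": 0, "dy": -38, "dz": 10, "yaw": 0},
    {"dx": 0, "dy": -38, "dz": 0, "yaw": 0},
    {"dx": 0, "dy": -20, "dz": 0, "yaw": 0},
    {"dx": 0, "dy": 0, "dz": 0, "yaw": 0},
    {"dx": 0, "dy": 0, "dz": 0, "yaw": 0},
  ],
)

```text
t: 12.92
eef_pos: [522.1, 105.6, 218.0]
tcp_rot: [-3.142, -0.0, 1.577]
ft_force: [-0.4, -0.1, 0.3]
opening: -0.001
```

Run:
```python
from h import *
s=env.state();print(s['t'],s['eef_pos'],s['tcp_rot'],s['ft_force'])
C=cam('wrist')
im=env.read_camera('side');cv2.imwrite('pics/side12.png',im[200:440,150:450,::-1].repeat(2,0).repeat(2,1))
im=env.read_camera('wrist');cv2.imwrite('pics/wrist12.png',im[:,:,::-1])
for q in ['nut_grip','lever_tip','jig']:
  for r in env.place_of(q,'wrist'): print(q,r['pixel'],r['conf'],onz('w',r['pixel'],{'nut_grip':81,'jig':0}.get(q,70),C))
```

```text
12.9167 [522.12605923 105.5565289  218.02055184] [-3.14153682e+00 -3.96548815e-04  1.57688062e+00] [-0.43899274 -0.14063193  0.26841585]
nut_grip [321.5, 194.0] 0.65 [525.18736259 131.16276446  81.        ]
lever_tip [318.5, 105.5] 0.73 [522.53631887 193.6312916   70.        ]
jig [316.3, 97.1] 0.81 [520.93810125 204.76231519   0.        ]
```

View pics/side12.png

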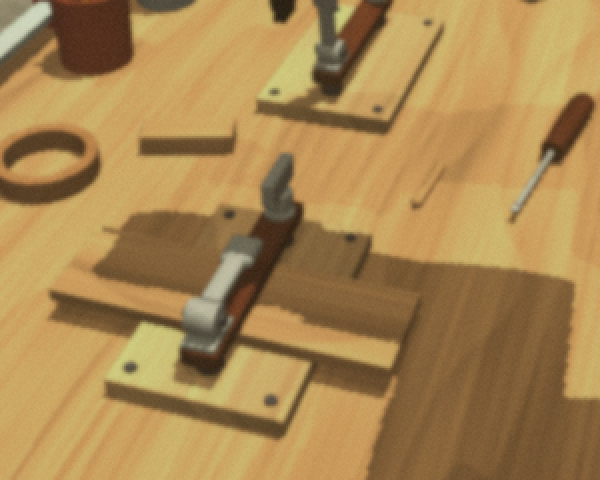

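View pics/wrist12.png

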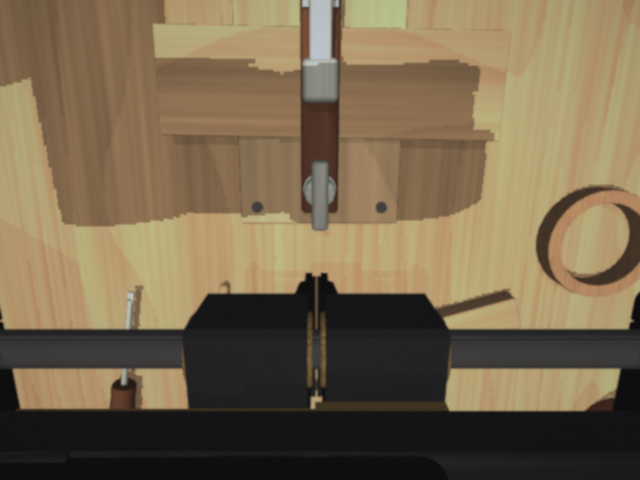

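Run:
```python
from cell import env
print(env.job_done(), env.state()['t'])
```

```text
the job is handed in; nothing more can be done
the job is handed in; nothing more can be done
```

The job is done and handed in at about 13 s. On the hold-down with the pine board, the nut is in line with the cross-bar and the cam lever is fully shut. I never approached the empty hold-down at working height.

- **Nut:** I gripped the flat bar (opening 12 mm, matching its thickness) and turned it about 47° clockwise with the lever still open. The gripper held the bar at about 90.4°, and the cross-bar measured 89.9–90.3° from its two edges. After release and again after shutting the lever, the pictures showed the bar in line with the cross-bar.
- **Lever:** I pushed it over and pressed it down with closed fingers. It stopped at about 75 mm, the height given for shut, and the force there rose to about 22 N with almost no further movement. The final pictures show it lying flat over the cross-bar with the tool clear.
- **Disagreements:** The cameras differed by about 4–9 mm on the jig's position. I used the wrist camera, because the fingertip positions it predicted matched the picture. The final lever tip position came out about 3 mm off the expected spot along the bar, within that error.

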